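Release the ball feeder's gate with its rocking lever

TASK

Push the catch tray by its upright plate along its guide until it is fully home under the mouth of the ball chute. Then press down the paddle of the rocking lever with the fingertips so that the gate at its other end lifts, keep it down until both steel balls have rolled into the tray, and let the lever come back up so that the gate is shut again. The robot must not touch the balls or the gate itself, and the loose parts lying around stay where they are.

Things in the scene. Friction and masses are not known exactly. Their poses are not given: they have to be found in the camera images.
- feeder: Fixed ball feeder on a grey base plate 290 x 300 x 6 mm. Origin on the counter under the lever's pivot, z up. Feeder x runs along the lever: paddle at x = -120 mm, pivot posts at 0 (tops 122 mm above the counter), gate at +90 mm. The tray's guide runs along feeder x, centred on y = -102 mm, between low rails (tops 14 mm above the counter, at y = -163 and -41 mm).
- lever (a joint): Rocking lever's angle in rad: 0 = at rest, level, gate shut; grows to its stop at 0.42 as the paddle goes down and the gate rises. Sprung back to 0: about 2 N on the paddle starts it, about 3 to 4 N holds it at the stop. The balls can pass from about 0.27 up.
- paddle (a point): Flat black paddle at the lever's near end, 45 (along feeder x) x 40 mm, 8 mm thick, free room below. Origin at the centre of its top face, 119 mm above the counter at rest, 120 mm from the pivot axis (110 mm above the counter); it sinks about 50 mm at full press. Axes: the feeder's at rest, tilting with the lever.
- gate (a point): Steel gate blade, 20 mm wide, 4 mm thick, 48 mm tall, hanging from the lever's far end into the chute in front of the balls. Origin at the middle of its lower edge, 4 mm above the chute floor when shut. Not to be touched by the robot.
- tray (a joint): Travel of the catch tray along feeder +x in m: 0 = fully drawn out on the paddle's side, 0.14 = home against its stop, centred below the chute's mouth. It starts between 0 and 0.06, slides with about 2 N of friction and stays where it is left.
- tray_in (a point): Centre of the catch tray's inner floor (12 mm above the counter). Open aluminium tray 90 mm (feeder x) x 108 mm (feeder y), walls 3 mm thick, rim 44 mm above the counter. Axes as the feeder's.
- tray_plate (a point): Point on the outer face of the tray's upright push plate (60 mm wide along feeder y, 4 mm thick, top 70 mm above the counter), on its centre line, 48 mm above the counter. The face looks to feeder -x; pushing it towards feeder +x drives the tray home.
- mouth (a point): Middle of the chute floor's lower edge, where the balls roll out, 54 mm above the counter. The steel chute, 42 mm wide, lies along feeder y at x = +90 mm and falls 10 degrees towards -y; the mouth is at y = -45 mm.
- ball1: Steel ball, 27 mm diameter, 80 g, first behind the gate in the chute. Origin at its centre. In the tray its centre is about 14 mm above the tray floor.
- ball2: The same kind of ball, waiting behind ball1.
- pump: Bystander: steel desoldering pump lying loose, 188 mm long, 22 mm thick. Origin at mid-length on its underside, x along it.
- relay: Bystander: brown bakelite relay, 50 x 36 x 52 mm high. Origin at the centre of its underside.
- transformer: Bystander: silver tin transformer, 75 x 64 x 42 mm high. Origin at the centre of its underside.
- chip_rail: Bystander: green plastic chip rail, 18 x 260 x 11 mm high, lying beyond the chute. Origin at the centre of its underside, y along it.
Things that resemble listed ones, but are neither listed nor needed, are in the scene too. What is shaped like the ball1 but brown or red is not meant.

How it is judged:
By the outcome, as a careful person would: the job done as asked, in the order asked, and still so for the second after the job is handed in, with the robot touching nothing.
It also fails if it takes over 58 s, if anything falls off the work surface, if the arm or the gripper's body presses on something with over 40 N, if the wrist force passes 120 N, or if a joint passes its speed limit or range.

ROBOT

A 7-joint arm with a two-finger parallel gripper is mounted at the origin on the work surface. World frame = base frame: x ahead of the robot, y to its left, z up, the work surface at z = 0. Lengths are in m, angles in rad, forces in N, time in s.
With the tool pointing down it reaches from about 0.4 to 0.875 m from the base axis. Payload 19.3 kg.
Tool frame: the origin (TCP) lies on the centre line of the jaws, within the pads' length; the fingertips stand 17 mm ahead of it and the grasp point (between the pads) lies 2 mm behind it (r.finger_overhang is the distance from the TCP to the fingertips, in m); z points along the fingers, x is the direction in which the jaws open and shut, and the axes are right-handed (so a half turn about z gives the same grasp; the last joint's range is limited). The gripper opens to 85 mm and grips with 20 to 120 N. Pads are 22 mm wide; open, the fingers measure 114 mm over their backs; the gripper's body (76 mm by 85 mm) begins 54 mm behind the grasp point. The pads swing forward as they close: fully open they stand 13 mm farther back than shut.
Start: joints at [1.225, 0.521, -0.036, 1.599, 0.021, 1.021, -0.113], TCP at [0.17, -0.601, 0.248] pointing down, gripper open.
Joint ranges: [-2.91, 2.91], [-0.3, 2.13], [-1.5, 1.42], [0.17, 2.43], [-1.26, 4.41], [0.16, 1.93], [-2.52, 2.52]. Speed limits (rad/s): [1.89, 1.89, 2.39, 2.39, 3.01, 3.01, 3.01].

INTERFACE

Orientations are given as [roll, pitch, yaw] about the fixed x, y, z axes, in that order (R = Rz(yaw) Ry(pitch) Rx(roll)).
In Python, from workcell import get_state, read_camera, get_calibration, close_job, r gives the robot as it stands. The module is installed in compiled form; this text tells all that it offers.
- The arm moves only by the tool jog_arm, never from a script. Its argument "targets" is a list of rows, each a list of 3 entries, a list of its own where there are three numbers: the shift along the tool's x, y, z in cm, then the turn about the tool's z in degrees, then the closure, from -1 (fully open) to 1 (shut). In form: [[[tx, ty, tz], roll, gripper], ...]. A call has 1 to 5 rows; each row is the pose to reach, as a shift and turn from the pose commanded when the call began, along the tool's axes at that moment; what a row does not reach only later rows make up. A row lasts 1/8 s, in which the tool goes at most 62.5 mm and 10.7 degrees, less where a joint would pass 70% of its speed; a pose out of reach is approached as far as the arm can. A call with a gripper value outside its range is refused whole. The fingers move at their own pace and stop on an object; "grip_force" is the grip in N (left out, the last holds). Time passes only in rows, so rows that repeat a pose let the fingers close. It gives the time, the measured TCP pose, the force and the opening at its end, in the units of the state.
- get_state(): the state, without advancing time (a new reading comes with each control period).
- read_camera(name): name is "scene" or "top" or "wrist"; returns (picture, depth): 420x560x3 uint8, red, green, blue; 420x560 float32, m along the optical axis (not along the pixel's ray), 0 where there is no reading.
- get_calibration(name): a dict with "K" (3x3 intrinsics, pixels), "R" (3x3) and "t" (3): a world point X has camera coordinates R X + t; the wrist camera has in their place "T_tool_cam" (4x4, takes a point from camera to tool coordinates, whose origin is the TCP and whose axes are the tool frame's). Camera axes: x right, y down, z forward; pixel columns grow to the right and rows downward; lengths in m; the calibration is good to about 2 mm. A picture is of the moment at which its call begins: read the wrist's pose just before it. get_calibration takes no time and is no camera call.
- close_job(): hands the job in, once; it reports no verdict.
The state is a dict: "time": time; "joint_pos": joint angles; "qvel": joint speeds; "tau": joint torques, N m; "tool_pos": TCP position; "tcp_rot": TCP orientation; "force": force on the tool from outside, world axes, zero at the start; "ft_torque": the same for the moment, N m; "grip_width": finger opening in m.
Only numpy, scipy, OpenCV 4.12 (cv2) and the standard library are available. Lean on these libraries where they do the work, as an engineer would, in place of code of your own. Each camera call takes 0.05 s, during which the arm holds its last target.

## Working session

There is one attempt and no reset: what is moved stays moved. The work goes in short steps, Python scripts to look and compute and a tool call to move; the robot and the scene stay as the last step left them, time stands still between calls to the robot, and variables do not carry over. Pictures are saved under pics/ and viewed, and the job is handed in when it is done.

Besides the shell and the picture viewer there is one more tool, called after "Call:" as name([rows], argument=value, ...), one row to a line, values as JSON. jog_arm: Moves the arm, as the interface text tells. Its arguments: {"type":"object","properties":{"targets":{"type":"array","items":{"type":"array"}},"grip_force":{"type":"number"}},"required":["targets"]}

```bash
mkdir -p pics; cat > h.py <<'E'
import numpy as np, cv2
from workcell import get_state, read_camera, get_calibration, close_job, r
def save(n,im): cv2.imwrite('pics/'+n+'.png',cv2.cvtColor(im,cv2.COLOR_RGB2BGR))
def pts(name,d):
    c=get_calibration(name);K=c['K'];v,u=np.mgrid[:d.shape[0],:d.shape[1]]
    P=np.stack([(u-K[0,2])/K[0,0]*d,(v-K[1,2])/K[1,1]*d,d],-1)
    return (P-np.array(c['t']))@np.array(c['R'])
E
python3 - <<'E'
from h import *
for n in ('scene','top'):
    im,d=read_camera(n); save(n+'0',im); np.savez('/tmp/'+n+'0.npz',im=im,d=d); 
s=get_state();print(s)
c=get_calibration('top');print(c)
E
```

```text
{'time': 0.1, 'joint_pos': array([ 1.22478754,  0.52192042, -0.03632199,  1.59988253,  0.02120896,
        1.02108392, -0.11278775]), 'qvel': array([-0.00132408, -0.00106529,  0.00121159, -0.00179812, -0.00068921,
        0.0007184 ,  0.00104102]), 'tau': array([ 5.91961390e-03, -9.28489494e+01,  1.98534116e+00, -3.70527291e+01,
        1.81621243e-02,  5.45330549e-03,  1.55901472e-05]), 'tool_pos': array([ 0.17010397, -0.60115397,  0.24782904]), 'tcp_rot': array([ 3.14152149e+00,  9.06227804e-04, -1.29498758e+00]), 'force': array([ 0.93936402, -0.23284282,  0.07222093]), 'ft_torque': array([-0.00495844,  0.00739035,  0.01812379]), 'grip_width': 0.08517029918100176}
{'K': array([[431.61390743,   0.        , 279.53327691],
       [  0.        , 431.61390743, 204.74053143],
       [  0.        ,   0.        ,   1.        ]]), 'R': array([[ 0.01698075, -0.99932664,  0.03252572],
       [-0.98380497, -0.02250475, -0.17782383],
       [ 0.17843608, -0.02897939, -0.98352466]]), 't': array([0.02644976, 0.63142244, 0.88124965])}
```

View pics/scene0.png

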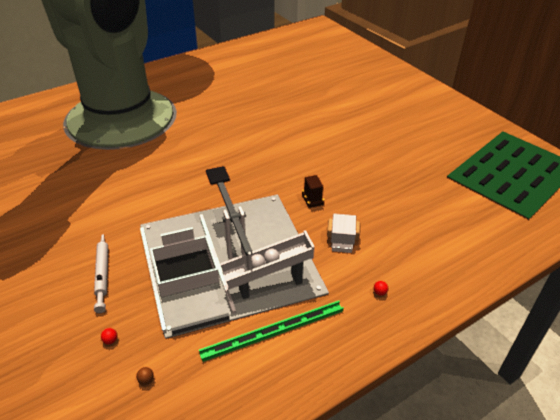

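View pics/top0.png

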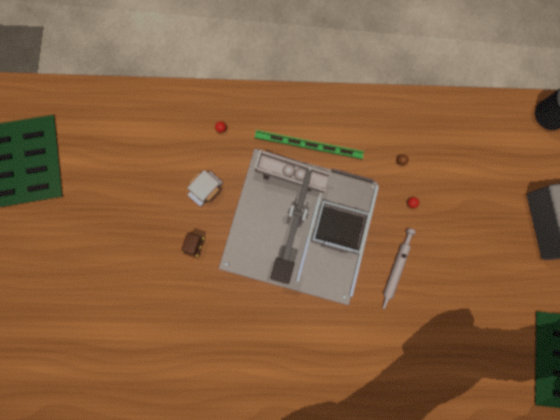

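The scene view shows the feeder with the paddle towards the robot at (217,175). In the top view the paddle is at (284,268), the pivot near (297,213), the chute near (290,172) and the tray near (340,227). The push plate is at about (337,247). Next I'll measure these.

```bash
python3 - <<'E'
from h import *
z=np.load('/tmp/top0.npz');im,d=z['im'],z['d'];P=pts('top',d)
for u,v in [(284,268),(284,262),(297,213),(303,180),(337,247),(340,228),(300,240),(330,280),(240,240),(290,170),(302,174)]:
    print(u,v,P[v,u].round(4))
save('topz',cv2.resize(im[140:310,210:390],None,fx=4.4,fy=3.5*1,interpolation=cv2.INTER_CUBIC))
# paddle: dark and high
hsv=cv2.cvtColor(im,cv2.COLOR_RGB2HSV)
m=(P[...,2]>.09)&(P[...,2]<.135)
m[:, :200]=0;m[:,400:]=0
v,u=np.nonzero(m);print(len(v),np.median(P[m],0))
n,l,st,ce=cv2.connectedComponentsWithStats(m.astype(np.uint8))
for i in range(1,n):
    if st[i,4]>30: print(st[i],ce[i].round(1),P[l==i].mean(0).round(4))
pm=m&(im.max(-1)<60)&(np.arange(420)[:,None]>240)
print('paddle',pm.sum(),P[pm].mean(0), cv2.minAreaRect((P[pm][:,:2]*1000).astype(np.float32)))
# baseplate
b=(P[...,2]>-.003)&(P[...,2]<.06)&(hsv[...,1]<70)&(hsv[...,2]>60);b[:,:215]=0;b[:,385:]=0;b[:145]=0;b[310:]=0
n,l,st,ce=cv2.connectedComponentsWithStats(b.astype(np.uint8));i=1+st[1:,4].argmax();bb=l==i
Q=P[bb];Q=Q[Q[:,2]<.012]
print('base',cv2.minAreaRect((Q[:,:2]*1000).astype(np.float32)), cv2.boxPoints(cv2.minAreaRect((Q[:,:2]*1000).astype(np.float32))),np.median(Q[:,2]))
E
```

```text
284 268 [0.4929 0.0298 0.1167]
284 262 [0.5045 0.0301 0.1196]
297 213 [0.6034 0.0052 0.1181]
303 180 [ 0.686  -0.0112  0.0614]
337 247 [ 0.5414 -0.0855  0.058 ]
340 228 [ 0.5888 -0.1007  0.0091]
300 240 [ 0.5601 -0.0102  0.0046]
330 280 [ 0.472  -0.078   0.0053]
240 240 [0.5574 0.1252 0.0044]
290 170 [0.6986 0.0193 0.0957]
302 174 [ 0.6923 -0.0067  0.0891]
1427 [0.5906045  0.02127404 0.11480967]
[255 150  29  28 176] [266.3 162.4] [0.7135 0.0696 0.0971]
[283 164  11  10  77] [288.6 168.8] [0.7018 0.0221 0.0933]
[ 270  167   42  117 1149] [291.  236.4] [0.557  0.0163 0.1158]
paddle 0 [nan nan nan] ((0.0, 0.0), (0.0, 0.0), 0.0)
base ((595.213134765625, -12.462814331054688), (304.74957275390625, 288.6318359375), 75.57740783691406) [[ 417.49304  -124.090485]
 [ 697.0287   -195.98053 ]
 [ 772.9332     99.164856]
 [ 493.39758   171.0549  ]] 0.0051293259042109705<stdin>:15: RuntimeWarning: Mean of empty slice.
  ret = um.true_divide(
```

View pics/topz.png

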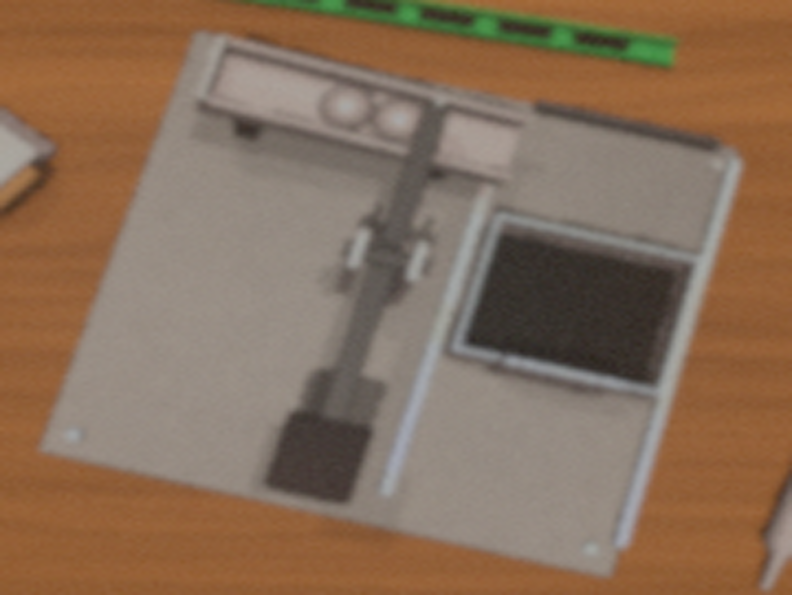

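```bash
python3 - <<'E'
from h import *
z=np.load('/tmp/top0.npz');im,d=z['im'],z['d'];P=pts('top',d)
m=(P[...,2]>.105)&(P[...,2]<.13);m[:,:265]=0;m[:,315:]=0;m[:160]=0
pm=m.copy();pm[:259]=0
r_=cv2.minAreaRect((P[pm][:,:2]*1000).astype(np.float32));print('paddle',pm.sum(),P[pm].mean(0),r_)
# lever axis line: row-wise centers
l=m.copy();l[:180]=0
Q=P[l];print(cv2.fitLine((Q[:,:2]*1000).astype(np.float32),cv2.DIST_HUBER,0,.01,.01).ravel())
# tray rim / plate
R=lambda a:np.array([[np.cos(a),-np.sin(a)],[np.sin(a),np.cos(a)]])
a=np.deg2rad(-14.4)
mm=(P[...,2]>.036)&(P[...,2]<.048);mm[:,:310]=0;mm[:200]=0;mm[255:]=0;mm[:,375:]=0
print('rim',mm.sum(),P[mm].mean(0),cv2.minAreaRect((P[mm][:,:2]*1000).astype(np.float32)))
mp=(P[...,2]>.056)&(P[...,2]<.08);mp[:,:310]=0;mp[:215]=0;mp[260:]=0;mp[:,375:]=0
print('plate',mp.sum(),P[mp].mean(0),cv2.minAreaRect((P[mp][:,:2]*1000).astype(np.float32)))
# all in candidate feeder frame using paddle
for yaw in (-13.5,-14.4):
  a=np.deg2rad(yaw);Rm=R(a);c=P[pm].mean(0)[:2]
  c=np.array(r_[0])/1000
  o=c+Rm@[.12,0];print(yaw,'origin',o)
  for nm,k in(('rim',mm),('plate',mp)):
    q=(P[k][:,:2]-o)@Rm;print(nm,q.min(0),q.max(0),q.mean(0))
  bc=np.array([.5952,-.01246]);print('base ctr',(bc-o)@Rm)
E
```

```text
paddle 456 [0.48845241 0.03355749 0.11785689] ((489.76837158203125, 33.45075988769531), (39.98529815673828, 46.77738952636719), 75.38602447509766)
[ 9.6838820e-01 -2.4944802e-01  5.6229230e+02  1.4983664e+01]
rim 288 [ 0.59331374 -0.10030275  0.04205339] ((586.7920532226562, -96.64781951904297), (108.22905731201172, 94.768310546875), 75.3939437866211)
plate 73 [ 0.54270809 -0.08492687  0.06743024] ((543.1334228515625, -85.03678131103516), (59.01172637939453, 4.261115074157715), 75.37702178955078)
-13.5 origin [0.60645276 0.00543732]
rim [-0.04318528 -0.1584931 ] [ 0.0524688  -0.04904576] [ 0.01190854 -0.10588571]
plate [-0.04305257 -0.13223668] [-0.03822401 -0.07326067] [-0.0408883  -0.10274832]
base ctr [-0.0067638  -0.02002972]
-14.4 origin [0.60599835 0.00360797]
rim [-0.0411517  -0.15599148] [ 0.05365259 -0.04763714] [ 0.01355545 -0.10380071]
plate [-0.04106939 -0.13099548] [-0.03675005 -0.07198904] [-0.03928416 -0.10149301]
base ctr [-0.00646316 -0.01824861]
```

Feeder pose: origin about (0.606, 0.0035), yaw about -14.6°. The plate face is at feeder x ≈ -0.041, so the tray has about 82 mm left to travel. I'll close the gripper, turn it to line up with the feeder, and approach.

```bash
cat >> h.py <<'E'
from scipy.spatial.transform import Rotation as Ro
O=np.array([.606,.0035,0]);FR=Ro.from_euler('z',-14.6,degrees=True).as_matrix()
def go(fx,fy,z):
    s=get_state();R=Ro.from_euler('xyz',s['tcp_rot']).as_matrix()
    tgt=O+FR@np.array([fx,fy,0]);tgt[2]=z
    p=np.array(s['tool_pos'])
    f=FR.T@(p-O);
    print('t',s['time'],'feeder TCP',f.round(4),'force(feeder)',(FR.T@s['force']).round(2),'w',round(s['grip_width'],4))
    print('shift cm',(R.T@(tgt-p)*100).round(2),'yaw',np.rad2deg(s['tcp_rot']).round(2))
E
python3 -c "
from h import *
print(r.finger_overhang)
go(-.09,-.102,.2)"
```

```text
0.017
t 0.1 feeder TCP [-0.2694 -0.695   0.2478] force(feeder) [0.97 0.01 0.07] w 0.0852
shift cm [-42.06 -45.48   4.82] yaw [ 1.80e+02  5.00e-02 -7.42e+01]
```

Call:
jog_arm([
  [[-4,-4.5,0],6,1],
  [[-8,-9,0],12,1],
  [[-12,-13,0],18,1],
  [[-16,-17.5,0],24,1],
  [[-20,-22,0],30.4,1],
], grip_force=40)

```text
time: 0.72
tool_pos: [0.3281, -0.3473, 0.2483]
tcp_rot: [-3.142, 0.0, -1.829]
force: [1.7, 0.5, -0.5]
grip_width: -0.0002
```

```bash
python3 -c "
from h import *
go(-.09,-.102,.15)"
```

```text
t 0.725 feeder TCP [-0.1805 -0.4095  0.2483] force(feeder) [ 1.48  0.94 -0.53] w -0.0002
shift cm [-30.78  -8.94   9.83] yaw [-180.      0.   -104.81]
```

Call:
jog_arm([
  [[-6,-1.8,0],0,1],
  [[-12,-3.6,0],0,1],
  [[-18,-5.4,0],0,1],
  [[-24,-7.2,0],0,1],
  [[-30,-9,0],0,1],
])

```text
time: 1.35
tool_pos: [0.4905, -0.0802, 0.2483]
tcp_rot: [-3.142, -0.0, -1.826]
force: [1.3, -0.9, -0.5]
grip_width: -0.0001
```

Call:
jog_arm([
  [[-0.5,0,3],0,1],
  [[-0.5,0,6],0,1],
  [[-0.5,0,9],0,1],
])

```text
time: 1.72
tool_pos: [0.4909, -0.077, 0.1573]
tcp_rot: [3.141, 0.0, -1.825]
force: [1.2, 0.1, -0.5]
grip_width: 0.0001
```

```bash
python3 - <<'E'
from h import *
go(-.09,-.102,.052)
for n in ('scene','wrist','top'):
    im,d=read_camera(n); save(n+'1',im)
E
```

```text
t 1.725 feeder TCP [-0.0911 -0.1069  0.1573] force(feeder) [ 1.11  0.36 -0.54] w 0.0001
shift cm [-0.49 -0.12 10.53] yaw [ 179.99    0.   -104.58]
```

View pics/wrist1.png

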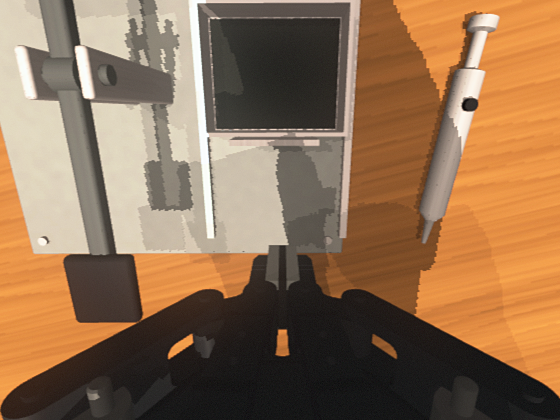

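View pics/scene1.png

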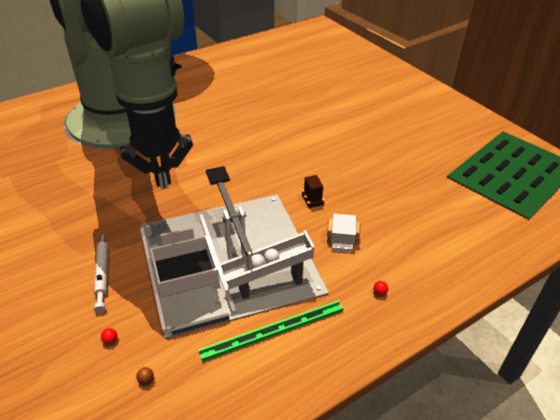

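The wrist view shows the closed fingers at (283,260), pointing at the corridor between the rails in front of the push plate (265,141). The paddle (103,288) is well clear to the side. I'll descend and then push.

Call:
jog_arm([
  [[-0.3,0,3.5],0,1],
  [[-0.3,0,7],0,1],
  [[-0.3,0,10.5],0,1],
  [[-0.3,0,10.5],0,1],
])

```text
time: 2.38
tool_pos: [0.4913, -0.0742, 0.0529]
tcp_rot: [3.139, -0.001, -1.826]
force: [-0.2, 0.5, 1.1]
grip_width: 0.0
```

Call:
jog_arm([
  [[0,-1,0],0,1],
  [[0,-2,0],0,1],
  [[0,-3,0],0,1],
  [[0,-4,0],0,1],
  [[0,-5,0],0,1],
])

```text
time: 3.0
tool_pos: [0.5406, -0.087, 0.0534]
tcp_rot: [3.141, -0.0, -1.826]
force: [-3.2, 1.5, 1.2]
grip_width: -0.0002
```

```bash
python3 -c "
from h import *
go(.03,-.102,.052)"
```

```text
t 3.0 feeder TCP [-0.0405 -0.1041  0.0534] force(feeder) [-3.46  0.62  1.18] w -0.0002
shift cm [-0.21 -7.05  0.14] yaw [ 179.97   -0.   -104.6 ]
```

Call:
jog_arm([
  [[0,-1.2,0],0,1],
  [[0,-2.4,0],0,1],
  [[0,-3.6,0],0,1],
  [[0,-4.8,0],0,1],
  [[0,-6,0],0,1],
])

```text
time: 3.62
tool_pos: [0.599, -0.1021, 0.0532]
tcp_rot: [3.141, 0.0, -1.826]
force: [-1.8, 2.8, 1.2]
grip_width: 0.0001
```

Call:
jog_arm([
  [[0,-0.3,0],0,1],
  [[0,-0.6,0],0,1],
])

```text
time: 3.88
tool_pos: [0.6039, -0.1036, 0.0532]
tcp_rot: [3.141, -0.0, -1.826]
force: [-1.3, 1.2, -0.1]
grip_width: 0.0001
```

```bash
python3 -c "
from h import *
go(.03,-.102,.052)
im,d=read_camera('wrist');save('wrist2',im)"
```

```text
t 3.875 feeder TCP [ 0.025  -0.1041  0.0532] force(feeder) [-1.52  0.84 -0.14] w 0.0001
shift cm [-0.21 -0.51  0.12] yaw [ 1.7997e+02 -1.0000e-02 -1.0460e+02]
```

View pics/wrist2.png

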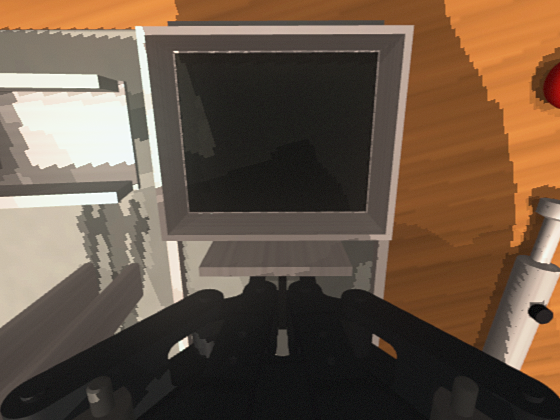

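The tray is nearly home: its far wall is at row 30 and the dark stop is just beyond at row 22. The plate is at (275,258) with the fingers against it. I'll push on in small steps until the force rises.

Call:
jog_arm([
  [[0,-0.2,0],0,1],
  [[0,-0.4,0],0,1],
  [[0,-0.5,0],0,1],
  [[0,-0.5,0],0,1],
])

```text
time: 4.42
tool_pos: [0.6073, -0.1044, 0.0532]
tcp_rot: [3.138, -0.0, -1.825]
force: [-13.5, 4.1, 8.9]
grip_width: -0.0003
```

Call:
jog_arm([
  [[0,-0.2,0],0,1],
  [[0,-0.2,0],0,1],
])

```text
time: 4.68
tool_pos: [0.6073, -0.1045, 0.0529]
tcp_rot: [3.134, -0.001, -1.825]
force: [-25.8, 7.7, 16.6]
grip_width: -0.0003
```

Call:
jog_arm([
  [[0,-0.2,0],0,1],
  [[0,-0.2,0],0,1],
])

```text
time: 4.92
tool_pos: [0.6074, -0.1045, 0.0527]
tcp_rot: [3.13, -0.002, -1.825]
force: [-37.3, 11.4, 26.7]
grip_width: 0.0003
```

The tray is firmly against its stop: position held at about x = 0.028 while the force rose. Backing off and rising now.

Call:
jog_arm([
  [[0,0.7,0],0,1],
  [[0,1.2,0],0,1],
  [[0,2.5,0],0,1],
  [[0,4,0],0,1],
  [[0,6,0],0,1],
])

```text
time: 5.55
tool_pos: [0.5539, -0.0905, 0.0533]
tcp_rot: [-3.141, 0.0, -1.826]
force: [0.9, -0.5, 0.1]
grip_width: -0.0002
```

Call:
jog_arm([
  [[0,0,-3],0,1],
  [[0,0,-7],0,1],
  [[0,0,-11],0,1],
  [[0,0,-11],0,1],
])

```text
time: 6.05
tool_pos: [0.5557, -0.0908, 0.166]
tcp_rot: [-3.137, 0.001, -1.826]
force: [0.1, 0.0, -1.4]
grip_width: -0.0002
```

```bash
python3 - <<'E'
from h import *
go(-.12,0,.16)
im,d=read_camera('top');save('top3',im);P=pts('top',d)
c=cv2.resize(im[140:310,210:390],None,fx=4.4,fy=3.5,interpolation=cv2.INTER_CUBIC);save('top3z',c)
z=np.load('/tmp/top0.npz')
F=(P-O)@FR
m=(F[...,2]>.056)&(F[...,2]<.08)&(abs(F[...,1]+.102)<.035)&(abs(F[...,0]-.04)<.02)
print('plate',m.sum(),F[m].min(0),F[m].max(0),F[m].mean(0))
m=(F[...,2]>.036)&(F[...,2]<.05)&(abs(F[...,1]+.102)<.06)&(F[...,0]>.035)&(F[...,0]<.145)
print('rim',m.sum(),F[m].min(0),F[m].max(0))
E
```

```text
t 6.05 feeder TCP [-0.0249 -0.1039  0.166 ] force(feeder) [ 0.08  0.04 -1.38] w -0.0002
shift cm [-10.39   9.51   0.56] yaw [-1.7972e+02  4.0000e-02 -1.0462e+02]
plate 30 [ 0.03984705 -0.0911641   0.0560024 ] [ 0.04425506 -0.07163061  0.07265947] [ 0.04147128 -0.08049456  0.06561312]
rim 132 [ 0.03978292 -0.09307366  0.03609518] [ 0.13504914 -0.04736911  0.0492422 ]
```

View pics/top3z.png

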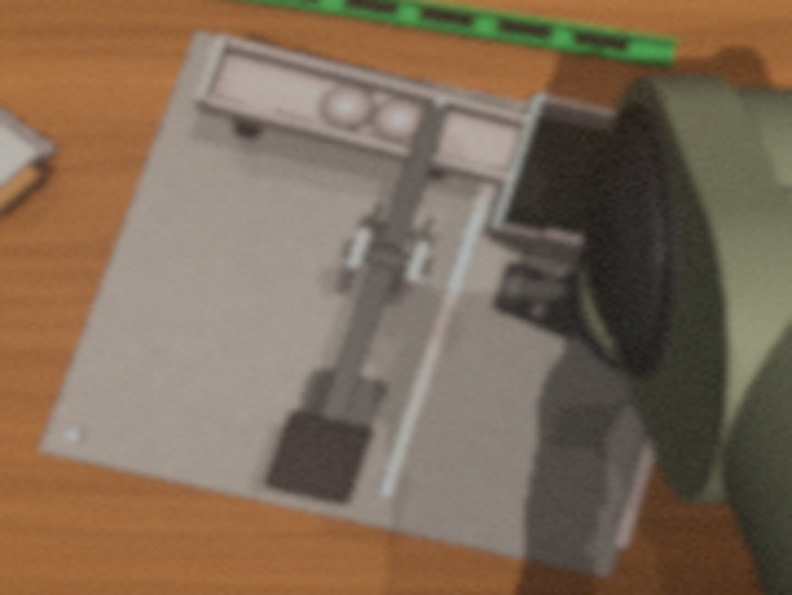

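The tray is home: the plate is at x≈0.041 and the rim spans 0.040 to 0.135, centred under the mouth. Both balls are still behind the gate, at (348,105) and (397,118). Moving over the paddle.

Call:
jog_arm([
  [[-2,2.5,0],0,1],
  [[-4,5,0],0,1],
  [[-6.5,7.5,0],0,1],
  [[-9,9.7,0],0,1],
  [[-10.4,9.7,0],0,1],
])

```text
time: 6.72
tool_pos: [0.4855, 0.0358, 0.1624]
tcp_rot: [3.14, -0.0, -1.824]
force: [0.4, -0.6, 1.0]
grip_width: -0.0001
```

Call:
jog_arm([
  [[0,0,0.8],0,1],
  [[0,0,1.6],0,1],
  [[0,0,2.4],0,1],
])

```text
time: 7.1
tool_pos: [0.4869, 0.0335, 0.1383]
tcp_rot: [3.141, -0.0, -1.827]
force: [-0.3, 0.7, -1.0]
grip_width: 0.0002
```

```bash
python3 - <<'E'
from h import *
go(-.12,0,.093)
for n in('scene','wrist'):
    im,d=read_camera(n);save(n+'4',im)
E
```

```text
t 7.1 feeder TCP [-0.1228 -0.001   0.1383] force(feeder) [-0.42  0.58 -1.02] w 0.0002
shift cm [-0.1  -0.28  4.53] yaw [ 1.7996e+02 -3.0000e-02 -1.0468e+02]
```

View pics/wrist4.png

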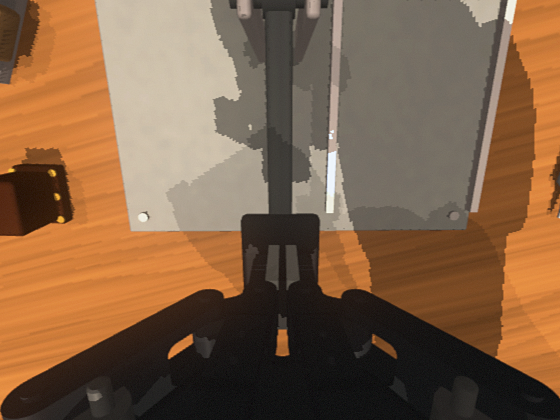

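View pics/scene4.png

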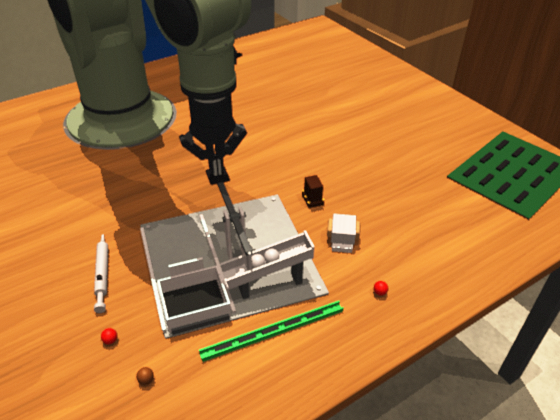

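The closed fingertips are centred over the paddle: (280,270) in the wrist view, (217,175) in the scene. Pressing now.

Call:
jog_arm([
  [[0,-0.1,1],0,1],
  [[0,-0.1,2],0,1],
  [[0,-0.1,3],0,1],
  [[0,-0.1,4],0,1],
  [[0,-0.1,4.5],0,1],
])

```text
time: 7.82
tool_pos: [0.4878, 0.0342, 0.0936]
tcp_rot: [3.141, -0.0, -1.826]
force: [1.2, -0.6, 3.8]
grip_width: 0.0
```

Call:
jog_arm([
  [[0,0,0],0,1],
  [[0,0,0],0,1],
  [[0,0,0],0,1],
  [[0,0,0],0,1],
  [[0,0,0],0,1],
])

```text
time: 8.45
tool_pos: [0.4879, 0.0342, 0.0943]
tcp_rot: [3.141, -0.0, -1.826]
force: [-2.5, 1.3, 1.7]
grip_width: 0.0001
```

```bash
python3 - <<'E'
from h import *
go(-.12,0,.093)
for n in('scene','top'):
    im,d=read_camera(n);save(n+'5',im)
save('scene5z',cv2.resize(im[140:310,210:390] if n!='top' else cv2.cvtColor(cv2.imread('pics/scene5.png'),cv2.COLOR_BGR2RGB)[150:340,130:350],None,fx=3.1,fy=3.1,interpolation=cv2.INTER_CUBIC))
E
```

```text
t 8.45 feeder TCP [-1.22e-01 -1.00e-04  9.43e-02] force(feeder) [-2.78  0.67  1.7 ] w 0.0001
shift cm [-0.01 -0.2   0.13] yaw [ 179.99   -0.   -104.6 ]
```

View pics/scene5z.png

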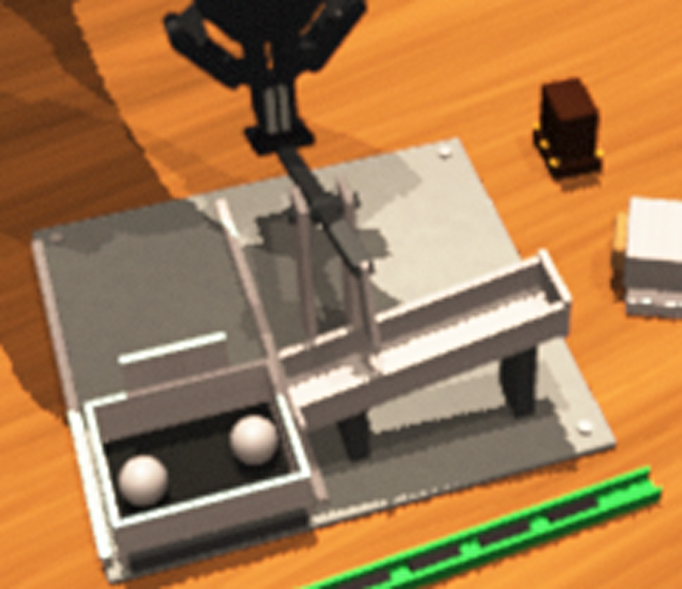

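Both balls are in the tray, at (253,440) and (143,480), and the chute is empty. Next I'll release the lever gently.

Call:
jog_arm([
  [[0,0,-0.9],0,1],
  [[0,0,-1.8],0,1],
  [[0,0,-2.7],0,1],
  [[0,0,-3.6],0,1],
  [[0,0,-4.5],0,1],
])

```text
time: 9.18
tool_pos: [0.4883, 0.0341, 0.1401]
tcp_rot: [-3.141, 0.0, -1.826]
force: [0.1, -0.0, 0.6]
grip_width: 0.0003
```

Call:
jog_arm([
  [[0,0,-1.5],0,1],
  [[0,0,-4],0,1],
  [[0,0,-7],0,1],
  [[0,0,-10],0,1],
  [[0,0,-10],0,1],
])

```text
time: 9.8
tool_pos: [0.4889, 0.0343, 0.2418]
tcp_rot: [-3.138, 0.002, -1.826]
force: [-0.2, 0.4, 0.3]
grip_width: 0.0003
```

Call:
jog_arm([
  [[0,3,0],0,1],
  [[0,6,0],0,1],
  [[0,6,0],0,1],
  [[0,6,0],0,1],
  [[0,6,0],0,1],
])

```text
time: 10.42
tool_pos: [0.4304, 0.0491, 0.2391]
tcp_rot: [3.141, -0.0, -1.826]
force: [0.2, 0.0, -0.3]
grip_width: -0.0
```

```bash
python3 - <<'E'
from h import *
go(-.12,0,.093)
im,d=read_camera('scene');save('scene6z',cv2.resize(im[150:370,90:400],None,fx=2.5,fy=2.5,interpolation=cv2.INTER_CUBIC))
P=pts('scene',d);F=(P-O)@FR
im2,d2=read_camera('top');P=pts('top',d2);F2=(P-O)@FR
for n,F_ in(('scene',F),('top',F2)):
    m=(abs(F_[...,0]+.12)<.018)&(abs(F_[...,1])<.015)&(F_[...,2]>.05)&(F_[...,2]<.14);print(n,'paddle z',m.sum(),np.median(F_[m][:,2]) if m.any() else None)
    m=(F_[...,2]>.056)&(F_[...,2]<.08)&(abs(F_[...,1]+.102)<.035)&(abs(F_[...,0]-.04)<.02);print('plate',F_[m].mean(0))
z=np.load('/tmp/top0.npz');diff=cv2.absdiff(im2,z['im']).max(-1);save('top6',im2)
E
```

```text
t 10.425 feeder TCP [-1.815e-01 -1.000e-04  2.391e-01] force(feeder) [ 0.17  0.07 -0.33] w -0.0
shift cm [-1.000e-02 -6.150e+00  1.461e+01] yaw [ 179.99   -0.   -104.63]
scene paddle z 187 0.1189986283026525
plate [ 0.04230999 -0.10157689  0.06462137]
top paddle z 18 0.11842349569172864
plate [ 0.04166495 -0.10106071  0.06642643]
```

View pics/scene6z.png

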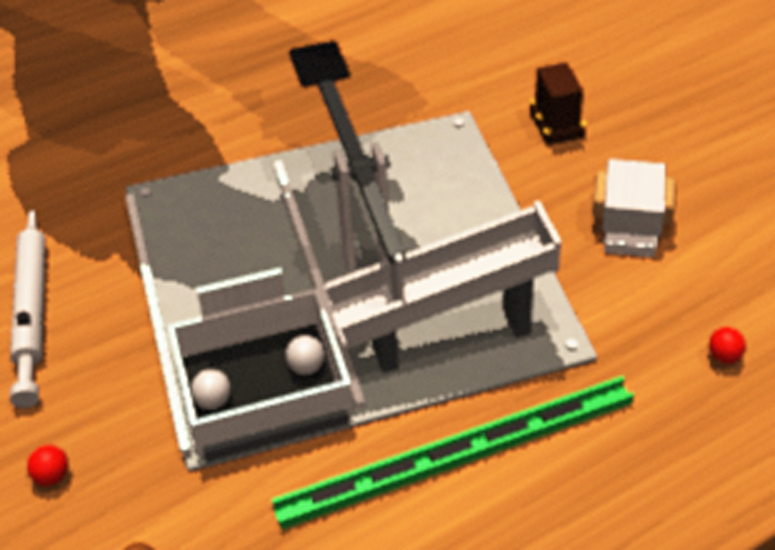

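View pics/top6.png

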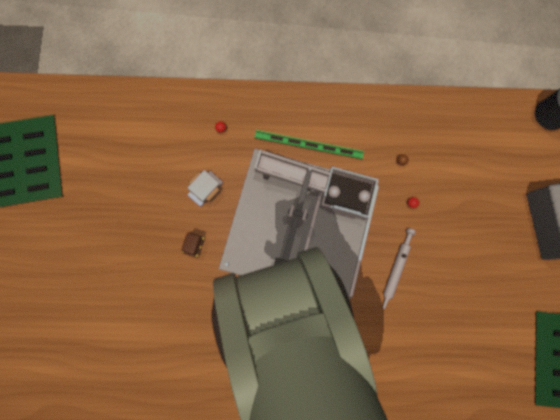

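Both balls are in the tray, at (305,355) and (210,388) in the scene crop. The paddle is back at 0.119 m, the gate is down, the loose parts haven't moved, and the arm is clear.

```bash
python3 -c "
from workcell import close_job
print(close_job())"
```

```text
the job is handed in; nothing more can be done
None
```

The job is done and handed in at about 10.5 s of the 58 s allowed.

- **Tray:** I pushed it by its upright plate with closed fingers until it met its stop. The position held at the stop while I pressed on a little further, to about 47 N at the fingertips. That is below the 120 N wrist limit; the 40 N limit is for the arm and gripper body. Afterwards the plate measured x ≈ 0.042 m, close to the expected 0.041 m, with the rim centred under the mouth.
- **Lever and balls:** I pressed the paddle down to a lever angle of about 0.37 rad, worked out from the tip height, and held it. The pictures then showed both balls in the tray and the chute empty. I raised the fingers slowly to let the lever come back up.
- **Last checks:** The paddle is back at 0.118–0.119 m, its rest height, and the gate looks down in the chute. Both balls are in the tray. By eye, the loose parts are where they started. The arm stands clear with no contact force.

No check failed or disagreed.

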